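# Clear the off-cuts and hold a display case's spring lock open

### The arm

A 7-joint arm with a two-finger parallel gripper is mounted at the origin on the work surface. World frame = base frame: x ahead of the robot, y to its left, z up, the work surface at z = 0. Lengths are in m, angles in rad, forces in N, time in s.
With the tool pointing down it reaches from about 0.4 to 0.85 m from the base axis. Payload 4.5 kg.
Tool frame: the origin (TCP) lies between the finger pads; the fingertips stand 11 mm ahead of it and the grasp point (between the pads) lies 8 mm behind it (r.nose_length is the distance from the TCP to the fingertips, in m); z points along the fingers, y is the line along which they close (so a half turn about z gives the same grasp; the last joint's range is limited). The gripper opens to 88 mm and grips with 3 to 60 N. Pads are 18 mm wide; open, the fingers measure 123 mm over their backs; the gripper's body (75 mm by 187 mm) begins 45 mm behind the grasp point.
Start: joints at [1.311, 0.689, -0.195, 1.565, 0.157, 0.902, -0.215], TCP at [0.181, -0.598, 0.25] pointing down, gripper open.
Joint ranges: [-3.01, 3.01], [-0.46, 2.08], [-1.47, 1.51], [0.13, 2.56], [-1, 4.14], [0.04, 2.09], [-2.66, 2.66]. Speed limits (rad/s): [2.57, 2.57, 3.14, 3.14, 3.14, 3.14, 3.14].

### API

Orientations are given as a unit quaternion [x, y, z, w].
In Python, from plant import get_state, snapshot, camera_model, r gives the robot as it stands.
- The arm moves only by the shell command python3 -m inch 'ROWS' [FORCE]. ROWS is text: rows parted by semicolons, each of 7 numbers parted by spaces: the opening, from -1 (shut) to 1 (fully open), then the shift along the tool's x, y, z in m, then the turn, a rotation vector about the tool's x, y, z in rad. A call has 1 to 20 rows; each row shifts and turns the commanded pose from where the row before left it, along the tool's axes as they then stand; what a row does not reach is not made up. A row lasts 1/12 s, in which the tool goes at most 41.7 mm and 7.16 degrees, less where a joint would pass 70% of its speed; a pose out of reach is approached as far as the arm can. A call is refused whole if a number of a shift passes 0.0417 or a number of a turn 0.125, either way. A call with a gripper value outside its range is refused whole. The fingers move at their own pace and stop on an object; FORCE is the grip in N (left out, the last holds). Time passes only in rows, so rows that do not move let the fingers close. It gives the time, the measured TCP pose, the force, the opening and the grip force at its end, in the units of the state.
- get_state(): the state, without advancing time (a new reading comes with each control period).
- snapshot(name): name is "scene" or "top" or "wrist"; returns (picture, depth): 384x512x3 uint8, red, green, blue; 384x512 float32, m along the optical axis (not along the pixel's ray), 0 where there is no reading.
- camera_model(name): a dict with "intrinsics" (3x3 intrinsics, pixels), "dist" ([k1, k2, p1, p2, k3] as OpenCV has them; the pictures are not rectified), "view" (4x4, takes a point from world to camera coordinates). Camera axes: x right, y down, z forward; pixel columns grow to the right and rows downward; lengths in m; the calibration is good to about 2 mm. A picture is of the moment at which its call begins: read the wrist's pose just before it. camera_model takes no time and is no camera call; for the wrist camera it gives the pose at the moment of the call.
- r.finish_job(): hands the job in; it is judged then, once.
The state is a dict: "clock": time; "q": joint angles; "qd": joint speeds; "joint_torque": joint torques, N m; "tool_pos": TCP position; "eef_rot": TCP orientation; "contact_force": force on the tool from outside, world axes, zero at the start; "moment": the same for the moment, N m; "opening": opening from 0.0 (shut) to 1.0 (fully open); "finger_force": force on a finger pad.
Only numpy, scipy, OpenCV 4.12 (cv2) and the standard library are available. Lean on these libraries where they do the work, as an engineer would, in place of code of your own. Each camera call takes 0.05 s, during which the arm holds its last target. There are 200 camera calls.

### The job

This moss display case has to be opened, so first use the blue felt-footed wiping block (not your fingers: the sawn aluminium off-cuts are sharp) to sweep all four off-cuts off the clear door into the grey swarf tray beside it, and stand the block back down on the bench, let go. Then take the orange-headed key from the rack, work it fully home in the door's lock, wiggling past the sticky pins without forcing it, and turn it clockwise a quarter turn to its stop. The latch is sprung and stays drawn back only while the key is held, so finish with the key still gripped, fully home and held turned; leave the other two keys, the jar and the tape where they are.

Things in the scene. Friction and masses are not known exactly. Their poses are not given: they have to be found in the camera images.
- case: lockable display case lying flat on its back, fixed: black box 240 (x) by 320 (y) by 60 mm high, lime-green moss under a flat clear door that is the whole top face, 60 mm above the bench, without a rim. Origin at the centre of its underside, z up. Its -x edge, towards the robot, is the opening edge with the lock; the tray stands at its +y side. Turned up to 10 degrees
- lock_mouth (a point): centre of the face of the lock's brass plug (23 mm across), 61 mm above the bench, on the case's x axis 90 mm towards -x from its centre. Turns with the plug: x along the keyway, y across it, z up; unturned, the case's axes. The keyway goes straight down, 11.6 (x) by 4.7 (y) mm, 32 mm deep, its mouth flared by 2.5 mm on each side in y
- plug (a joint): angle of the lock's plug, rad: 0 at rest, growing clockwise seen from above to a stop at 1.571. A spring (0.02 N m at 0, 0.05 at the stop) turns it back when let go. The key has about 0.13 rad of play, by which the plug lags it. Three sprung sticky pins 10, 16 and 22 mm down, at the keyway's +x end, rub on the blade: up to 20-25 N to push straight past all three, about 10 N if wiggled
- orange_key: the lock's key, standing blade-down in one of the rack's three slots (any). Origin at the blade's tip, z up to the head. Steel blade 10 (x) by 3.5 (y) by 26 mm long, its last 6 mm tapering to 3 mm wide; orange plastic head 26 wide (x) by 10 thick (y) by 30 mm tall, 26 to 56 mm above the origin. Goes into the lock either way round. 25 g
- orange_key_shoulder (a point): point on the orange key's axis at the underside of its head, 26 mm above the blade's tip; with the key fully home it meets the lock's face
- rack: fixed wooden key rack 128 (x) by 44 (y) by 34 mm high, origin at the centre of its underside; three slots in a row along x, 40 mm apart, in which the keys stand with their heads' underside on the top face, heads' broad sides facing +y and -y
- blue_key: key standing blade-down in the rack, same shape as the orange one but with a blue head; leave it alone
- white_key: key standing blade-down in the rack, same shape as the orange one but with a white head; leave it alone
- wiper: hand wiping block standing on the bench, 180 g or so: grey felt foot 130 (x) by 36 (y) by 14 mm high, above it a blue grip 100 (x) by 22 (y) mm up to 60 mm above the bench. Origin at the centre of its underside, x along its length, z up
- tray: fixed grey open swarf tray 200 (x) by 110 (y) by 30 mm high outside, walls 3 mm, standing on the bench against the case's +y side, along it; origin at the centre of its underside
- chip0: sawn aluminium off-cut, 28 by 14 by 10 mm high, lying on the middle of the door (within x -5 to 65, y -60 to 75 mm of the case's axes); sharp, so not for the fingers; origin at the centre of its underside, z up
- chip1: sawn aluminium off-cut, 20 by 20 by 10 mm high, lying on the middle of the door (within x -5 to 65, y -60 to 75 mm of the case's axes); sharp, so not for the fingers; origin at the centre of its underside, z up
- chip2: sawn aluminium off-cut, 28 by 14 by 10 mm high, lying on the middle of the door (within x -5 to 65, y -60 to 75 mm of the case's axes); sharp, so not for the fingers; origin at the centre of its underside, z up
- chip3: sawn aluminium off-cut, 20 by 20 by 10 mm high, lying on the middle of the door (within x -5 to 65, y -60 to 75 mm of the case's axes); sharp, so not for the fingers; origin at the centre of its underside, z up
- jar: clear jar of standoffs with a black lid, 72 mm across and 74 mm tall, bystander; origin at the centre of its underside
- tape: roll of green tape lying flat, 100 mm across and 48 mm tall, bystander; origin at the centre of its underside

How it is judged:
On the way, in this order (a step that is already met when the one before it is completed fails the run):
1. all four off-cuts lie in the tray (x of chip0 in the frame of tray between -0.1 and 0.1 m and y of chip0 in the frame of tray between -0.055 and 0.055 m and height (world z) of each of chip0, chip1, chip2, chip3 below 0.04 m and x of chip1 in the frame of tray between -0.1 and 0.1 m and y of chip1 in the frame of tray between -0.055 and 0.055 m and x of chip2 in the frame of tray between -0.1 and 0.1 m and y of chip2 in the frame of tray between -0.055 and 0.055 m and x of chip3 in the frame of tray between -0.1 and 0.1 m and y of chip3 in the frame of tray between -0.055 and 0.055 m), for 0.2 s.
2. the wiping block stands on the bench again, let go (height (world z) of wiper below 0.003 m and angle between wiper's own z axis and vertical below 0.1 rad and linear speed of wiper below 0.02 m/s and contact force between the fingers and wiper below 0.1 N), for 0.2 s.
3. the orange key is fully home in the lock (z of orange_key_shoulder in the frame of lock_mouth between -0.004 and 0.003 m and horizontal distance between orange_key_shoulder and lock_mouth below 0.003 m and angle between orange_key's own z axis and vertical below 0.12 rad), for 0.2 s.
4. the key has turned the plug a quarter turn and the fingers hold it there (all of step 3 and value of joint plug above 1.31 rad and contact force between the fingers and orange_key above 1 N), for 0.3 s.
At the end, for the whole second after the job is handed in: All four off-cuts lie within the tray, below 40 mm; the wiping block stands upright on the bench, let go; the orange key is gripped, upright and fully home (head's underside within 3 mm of the lock's face and axis), and holds the plug within 0.26 rad (15 degrees) of its stop (all of step 1 and all of step 2 and all of step 4); the arm keeps its last pose, push and grip.
It fails at once if the fingers touch a sharp off-cut (contact force between the fingers and chip0 above 0.5 N or contact force between the fingers and chip1 above 0.5 N or contact force between the fingers and chip2 above 0.5 N or contact force between the fingers and chip3 above 0.5 N).
It fails at once if another key is moved by more than 20 mm (distance of any of blue_key, white_key from where it was at the start of the episode above 0.02 m).
It fails at once if the jar or the tape is moved by more than 30 mm (distance of any of jar, tape from where it was at the start of the episode above 0.03 m).
It fails at once if the key is forced: its contact forces in the lock add up to over 150 N (contact force between orange_key and case above 150 N).
It also fails if it takes over 70 s, if anything falls off the work surface, if the arm or the gripper's body presses on something with over 40 N, if the wrist force passes 120 N, or if a joint passes its speed limit or range.

## Working session

There is one attempt and no reset: what is moved stays moved. The work goes in short steps, Python scripts to look and compute and a shell command to move; the robot and the scene stay as the last step left them, time stands still between calls to the robot, and variables do not carry over. Pictures are saved under pics/ and viewed, at most 10 in all, crops included, and the job is handed in when it is done.

```bash
ls; mkdir -p pics
python3 - <<'E'
from plant import get_state, snapshot, camera_model, r
import cv2, numpy as np
s=get_state(); print(s)
for n in ("scene","top"):
    p,d=snapshot(n); np.savez(f"pics/{n}0.npz",p=p,d=d); cv2.imwrite(f"pics/{n}0.png",cv2.resize(p[:,:,::-1],(800,600)))
    m=camera_model(n); print(n,m["intrinsics"],m["dist"],m["view"], (d>0).mean())
E
```

```text
pics
{'clock': 0.0, 'q': array([ 1.31079299,  0.68999329, -0.19449586,  1.56635291,  0.15732071,
        0.90246375, -0.21512437]), 'qd': array([-1.03563952e-03,  2.75526416e-04, -9.03987939e-04,  4.78844831e-05,
       -4.81483003e-04, -1.02495487e-03,  1.98379197e-03]), 'joint_torque': array([ 1.46050243e-04, -5.27560544e+01, -1.26733873e+00, -1.53427362e+01,
       -5.27966267e-02,  6.55283875e-03,  1.62477259e-04]), 'tool_pos': array([ 0.18076195, -0.59765418,  0.24890137]), 'eef_rot': array([ 9.89224538e-01,  1.46403486e-01, -2.09544118e-04, -8.88021526e-04]), 'contact_force': array([-0.68507459, -0.92138955, -0.35070472]), 'moment': array([-0.01892083,  0.00024847, -0.01420497]), 'finger_force': 0.0, 'opening': 0.9961498990073996}
scene [[370.03780086   0.         260.7950221 ]
 [  0.         370.03780086 196.74594716]
 [  0.           0.           1.        ]] [-0.03171504  0.          0.          0.          0.        ] [[ 0.79565474  0.6055043   0.0172648  -0.33534738]
 [ 0.42565504 -0.53859319 -0.72714178 -0.17765359]
 [-0.43098877  0.58590265 -0.68627018  1.23664546]
 [ 0.          0.          0.          1.        ]] 0.9948984781901041
top [[359.98672304   0.         257.28090096]
 [  0.         359.98672304 194.6752841 ]
 [  0.           0.           1.        ]] [0.00376282 0.         0.         0.         0.        ] [[-0.02024047 -0.99970765  0.01322614 -0.0814148 ]
 [-0.98952053  0.01813904 -0.14324837  0.46735218]
 [ 0.14296658 -0.01598695 -0.98959839  0.85021579]
 [ 0.          0.          0.          1.        ]] 0.9962310791015625
```

View pics/top0.png

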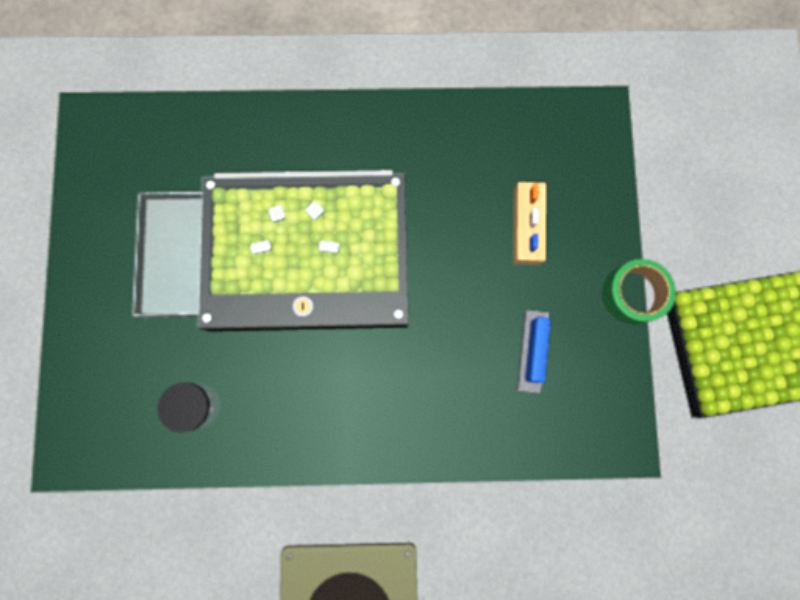

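View pics/scene0.png

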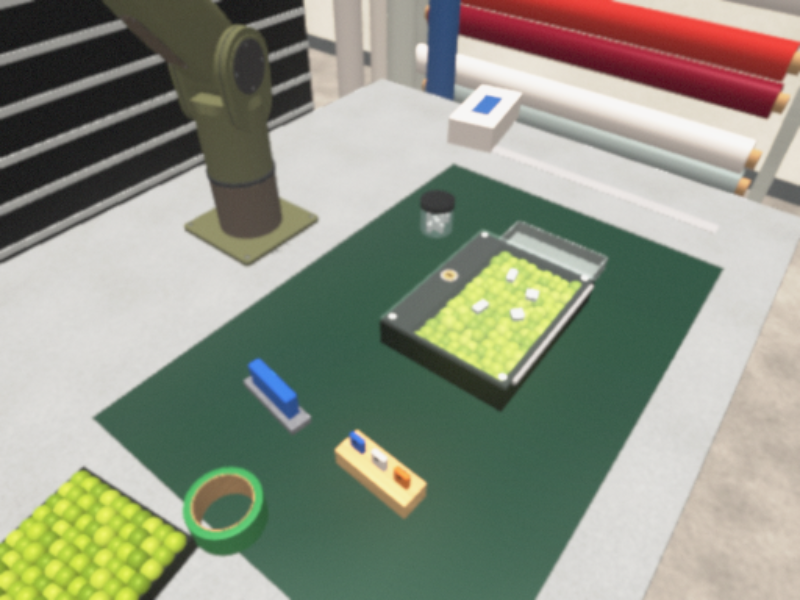

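The top view shows the case at about (304,250), the lock at (303,306), the tray on the left, the wiper at (537,350), and the rack at (531,222) with the orange key at its far end (534,192). The jar is at (184,407) and the tape at (640,290). In the scene view the orange key is at (402,477) and the case is clear.

```bash
cat > h.py <<'E'
import numpy as np, cv2
from plant import get_state, snapshot, camera_model, r
from scipy.spatial.transform import Rotation as R
def cast(m,uv,z):
    uv=np.asarray(uv,float).reshape(-1,1,2)
    n=cv2.undistortPoints(uv,m["intrinsics"],np.array(m["dist"]))[:,0]
    V=np.array(m["view"]); Rw=V[:3,:3].T; c=-Rw@V[:3,3]
    d=np.c_[n,np.ones(len(n))]@Rw.T
    return c+d*((z-c[2])/d[:,2])[:,None]
def blobs(mask,amin=20):
    cs,_=cv2.findContours(mask.astype(np.uint8),cv2.RETR_EXTERNAL,cv2.CHAIN_APPROX_NONE)
    return sorted([c for c in cs if cv2.contourArea(c)>=amin],key=cv2.contourArea,reverse=True)
def rect(m,c,z):
    """min-area rectangle of contour cast on plane z: centre, (long,short), angle of long axis deg"""
    P=cast(m,c[:,0,:],z)[:,:2]
    (cx,cy),(w,h),a=cv2.minAreaRect((P*1000).astype(np.float32))
    if w<h: w,h,a=h,w,a+90
    return np.round([cx,cy,w,h,(a+90)%180-90],1)
def tool():
    s=get_state(); M=R.from_quat(s["eef_rot"]).as_matrix()
    print("t %.2f"%s["clock"],"tcp",np.round(s["tool_pos"]*1000,1),"yaw of tool y %.1f"%np.degrees(np.arctan2(M[1,1],M[0,1])),"tilt z",np.round(M[:,2],3),"F",np.round(s["contact_force"],1),"op %.3f"%s["opening"],"q7 %.2f"%s["q"][6])
    return s,M
def delta(xyz,yaw=None):
    """tool-frame shift to world xyz (m) with tool down, then turn about tool z so the tool y axis is at yaw (deg, mod 180)"""
    s,M=tool(); print("shift tool",np.round(M.T@(np.array(xyz)-s["tool_pos"]),4))
    if yaw is not None:
        y=np.degrees(np.arctan2(M[1,1],M[0,1])); d=(yaw-y+90)%180-90
        print("turn tool z rad %.3f (world %.1f deg)"%(-np.radians(d),d))
E
python3 - <<'E'
from h import *
D=np.load("pics/top0.npz"); p=D["p"]; m=camera_model("top"); hsv=cv2.cvtColor(p,cv2.COLOR_RGB2HSV); H,S,V=cv2.split(hsv)
blue=(H>100)&(H<125)&(S>150)&(V>90)
for c in blobs(blue,15): print("blue",rect(m,c,.06),cv2.boundingRect(c))
for c in blobs((H<14)&(S>170)&(V>140),10): print("orange",rect(m,c,.09-.026+.026),cv2.boundingRect(c))
sub=np.zeros_like(H,bool); sub[118:190,136:256]=True
for c in blobs((S<70)&(V>150)&sub,8): print("white on case",rect(m,c,.07),rect(m,c,.061)[:2],cv2.boundingRect(c))
sub[:]=0; sub[185:208,180:206]=True
for c in blobs((V>130)&sub,8): print("lock",rect(m,c,.061),cv2.boundingRect(c))
sub[:]=0; sub[110:175,325:355]=True
for c in blobs((H>8)&(H<25)&(S>60)&(V>150)&sub,50): print("rack",rect(m,c,.034),cv2.boundingRect(c))
for c in blobs((V<60)&(np.arange(512)[None]<140)&(np.arange(384)[:,None]>230),100): print("jar",rect(m,c,.074))
E
```

```text
blue [ 389.9 -294.2   98.    28.4   -9. ] (337, 203, 16, 42)
blue [ 556.8 -296.7   22.7    7.3   -3.1] (340, 150, 4, 10)
white on case [553.8 124.6  31.5  17.8 -79.3] [556.1 126.8] (160, 154, 14, 9)
white on case [609.6  42.9  22.9  22.3  43.5] [612.5  44.2] (195, 129, 13, 12)
white on case [606.4 101.1  23.7  22.6  18.4] [609.3 103. ] (172, 131, 11, 11)
white on case [552.2  20.1  31.   17.1  89. ] [554.5  21.1] (204, 154, 14, 8)
lock [461.6  64.   60.4  52.8  89. ] (180, 185, 26, 23)
rack [ 597.7 -300.2  132.3   48.1   -3.2] (330, 116, 20, 52)
```

Run:
```python
from h import *
D=np.load("pics/top0.npz"); p=D["p"]; m=camera_model("top")
uv=np.array([[210,185],[396,182],[398,314],[206,318],[303,306]])/1.5625
g=cv2.cvtColor(p,cv2.COLOR_RGB2GRAY)
def c(u,k):
    x,y=int(u[0]),int(u[1]); w=g[y-k:y+k+1,x-k:x+k+1].astype(float); w=np.clip(w-w.max()*.6,0,None); Y,X=np.mgrid[y-k:y+k+1,x-k:x+k+1]
    return (w*X).sum()/w.sum(),(w*Y).sum()/w.sum()
P=cast(m,[c(u,4) for u in uv[:4]]+[tuple(uv[4])],.061)[:,:2]*1000
print(P.round(1)); a=[P[0]-P[3],P[1]-P[2]]; b=[P[0]-P[1],P[3]-P[2]]
print([np.degrees(np.arctan2(v[1],v[0])) for v in a],[np.degrees(np.arctan2(v[1],v[0]))-90 for v in b], P[:4].mean(0))
delta([.389,-.296,.2],81)
```

```text
[[656.4 206.5]
 [655.1 -81. ]
 [447.7 -83.2]
 [447.3 206.7]
 [461.8  60.5]]
[np.float64(-0.0677878749835446), np.float64(0.6086789100770675)] [np.float64(-0.25938611379604026), np.float64(0.07994950815667323)] [551.66854842  62.23293952]
t 0.10 tcp [ 180.8 -597.7  249. ] yaw of tool y -73.2 tilt z [-0.001  0.001 -1.   ] F [-0.3  0.4  0.1] op 0.997 q7 -0.22
shift tool [ 0.2867 -0.2284  0.0493]
turn tool z rad 0.451 (world -25.8 deg)
```

```bash
python3 -m inch '1 .0287 -.0228 .005 0 0 0;1 .0287 -.0228 .005 0 0 0;1 .0287 -.0228 .005 0 0 0;1 .0287 -.0228 .005 0 0 0;1 .0287 -.0228 .005 0 0 0;1 .0287 -.0228 .005 0 0 0;1 .0287 -.0228 .005 0 0 0;1 .0287 -.0228 .005 0 0 0;1 .0287 -.0228 .005 0 0 0;1 .0287 -.0228 .005 0 0 0;1 0 0 0 0 0 .113;1 0 0 0 0 0 .113;1 0 0 0 0 0 .113;1 0 0 0 0 0 .113;1 0 0 0 0 0 0;1 0 0 0 0 0 0'
python3 - <<'E'
from h import *
delta([.389,-.296,.035],81)
p,d=snapshot("wrist"); m=camera_model("wrist"); cv2.imwrite("pics/w1.png",p[:,:,::-1])
H,S,V=cv2.split(cv2.cvtColor(p,cv2.COLOR_RGB2HSV))
for c in blobs((H>100)&(H<125)&(S>150)&(V>90),200): print("blue",rect(m,c,.06),cv2.boundingRect(c))
print(m["view"])
E
```

```text
clock: 1.43
tool_pos: [0.3896, -0.2967, 0.1995]
eef_rot: [0.997, -0.077, -0.0, 0.0]
contact_force: [0.1, -0.2, 0.1]
opening: 1.0
finger_force: 0.0
t 1.43 tcp [ 389.6 -296.7  199.5] yaw of tool y -98.9 tilt z [-0.001 -0.    -1.   ] F [ 0.1 -0.2  0.1] op 1.000 q7 -1.16
shift tool [-0.0006 -0.0006  0.1645]
turn tool z rad 0.002 (world -0.1 deg)
blue [ 394.5 -297.6  101.1   21.1   -9. ] (244, 116, 25, 111)
[[-1.53408433e-01 -9.88162495e-01  8.57867078e-04 -2.33965733e-01]
 [-9.42569058e-01  1.46590778e-01  3.00124499e-01  3.85103872e-01]
 [-2.96697529e-01  4.52330302e-02 -9.53899654e-01  4.73400895e-01]
 [ 0.00000000e+00  0.00000000e+00  0.00000000e+00  1.00000000e+00]]
```

View pics/w1.png

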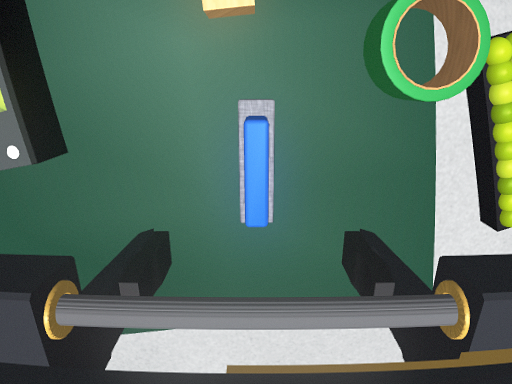

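The wrist view shows the wiper at (256,165), square between the open fingers, with clear bench around it.

```bash
python3 -m inch '1 .004 0 .035 0 0 0;1 0 0 .035 0 0 0;1 0 0 .035 0 0 0;1 0 0 .035 0 0 0;1 0 0 .0245 0 0 0;-1 0 0 0 0 0 0;-1 0 0 0 0 0 0;-1 0 0 0 0 0 0;-1 0 0 0 0 0 0;-1 0 0 0 0 0 0;-1 0 0 0 0 0 0;-1 0 0 0 0 0 0' 40
python3 - <<'E'
from h import *
delta([.582,-.03,.2],90)
E
```

```text
clock: 2.48
tool_pos: [0.3942, -0.2979, 0.0362]
eef_rot: [0.997, -0.079, 0.001, 0.0]
contact_force: [-0.1, -0.0, 0.3]
opening: 0.492
finger_force: 0.0
t 2.48 tcp [ 394.2 -297.9   36.2] yaw of tool y -99.1 tilt z [ 0.002 -0.001 -1.   ] F [-0.1 -0.   0.3] op 0.492 q7 -1.17
shift tool [ 0.1436 -0.294  -0.1638]
turn tool z rad -0.158 (world 9.1 deg)
```

```bash
python3 -m inch '-1 0 0 0 0 0 0;-1 0 0 0 0 0 0;-1 0 0 0 0 0 0;-1 0 0 0 0 0 0;-1 0 0 0 0 0 0;-1 0 0 0 0 0 0;-1 0 0 -.02 0 0 0;-1 0 0 -.04 0 0 0;-1 0 0 -.04 0 0 0;-1 0 0 -.02 0 0 0'
python3 - <<'E'
from h import *
delta([.582,-.03,.16],90)
E
```

```text
clock: 3.32
tool_pos: [0.3942, -0.2982, 0.1583]
eef_rot: [0.997, -0.079, 0.001, 0.001]
contact_force: [0.2, -0.6, -2.1]
opening: 0.245
finger_force: 40.0
t 3.32 tcp [ 394.2 -298.2  158.3] yaw of tool y -99.1 tilt z [ 0.003 -0.002 -1.   ] F [ 0.2 -0.6 -2.1] op 0.245 q7 -1.17
shift tool [ 0.1431 -0.2945 -0.0017]
turn tool z rad -0.158 (world 9.1 deg)
```

```bash
python3 -m inch '-1 .0143 -.0294 0 0 0 0;-1 .0143 -.0294 0 0 0 0;-1 .0143 -.0294 0 0 0 0;-1 .0143 -.0294 0 0 0 0;-1 .0143 -.0294 0 0 0 0;-1 .0143 -.0294 0 0 0 0;-1 .0143 -.0294 0 0 0 0;-1 .0143 -.0294 0 0 0 0;-1 .0143 -.0294 0 0 0 0;-1 .0143 -.0299 0 0 0 0;-1 0 0 0 0 0 -.079;-1 0 0 0 0 0 -.079;-1 0 0 0 0 0 0;-1 0 0 0 0 0 0'
python3 - <<'E'
from h import *
delta([.582,-.03,.098],90)
p,d=snapshot("scene"); cv2.imwrite("pics/s2.png",cv2.resize(p[100:300,180:420,::-1],(720,600)))
E
```

```text
clock: 4.48
tool_pos: [0.5806, -0.0296, 0.1548]
eef_rot: [1.0, -0.001, -0.001, 0.0]
contact_force: [0.1, -1.1, -1.9]
opening: 0.244
finger_force: 40.0
t 4.48 tcp [580.6 -29.6 154.8] yaw of tool y -90.2 tilt z [-0.001 -0.    -1.   ] F [ 0.1 -1.1 -1.9] op 0.244 q7 -1.53
shift tool [0.0014 0.0004 0.0568]
turn tool z rad -0.003 (world 0.2 deg)
```

View pics/s2.png

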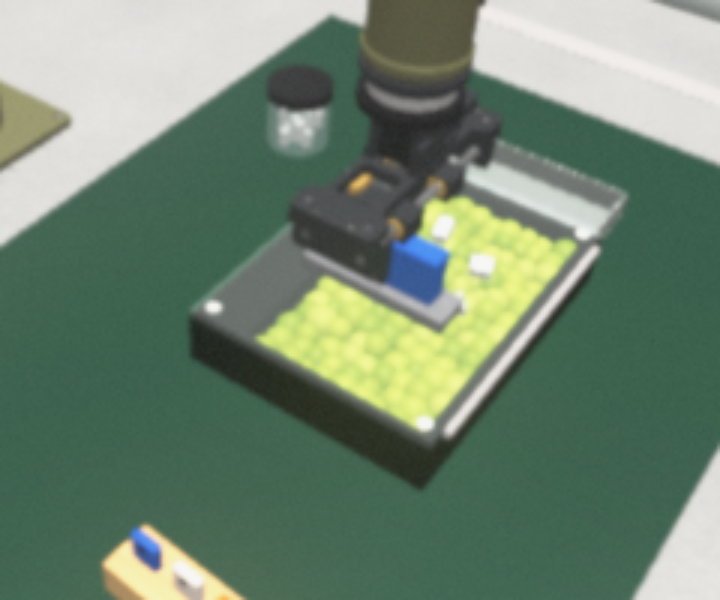

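The wiper hangs level at (420,290), behind the chips at (445,228) and (482,265). The tray is beyond them.

```bash
python3 -m inch '-1 .0015 0.002 .02 0 0 0;-1 0 0 .02 0 0 0;-1 0 0 .015 0 0 0;-1 0 0 0 0 0 0;-1 0 0 0 0 0 0'
python3 - <<'E'
from h import *
delta([.582,-.03,.0975],90)
E
```

```text
clock: 4.95
tool_pos: [0.582, -0.0317, 0.0998]
eef_rot: [1.0, -0.001, -0.001, 0.0]
contact_force: [0.3, -0.5, -0.7]
opening: 0.247
finger_force: 40.0
t 4.95 tcp [582.  -31.7  99.8] yaw of tool y -90.1 tilt z [-0.002 -0.    -1.   ] F [ 0.3 -0.5 -0.7] op 0.247 q7 -1.52
shift tool [-0.     -0.0017  0.0023]
turn tool z rad -0.002 (world 0.1 deg)
```

```bash
python3 -m inch '-1 0 0 .0022 0 0 0;-1 0 -.015 0 0 0 0;-1 0 -.015 0 0 0 0;-1 0 -.015 0 0 0 0;-1 0 -.015 0 0 0 0;-1 0 -.015 0 0 0 0;-1 0 -.015 0 0 0 0;-1 0 -.015 0 0 0 0;-1 0 -.015 0 0 0 0;-1 0 -.015 0 0 0 0;-1 0 -.015 0 0 0 0;-1 0 0 0 0 0 0'
python3 - <<'E'
from h import *
delta([.582,.228,.0975],90)
p,d=snapshot("top"); cv2.imwrite("pics/t3.png",cv2.resize(p[80:240,60:280,::-1],(770,560)))
E
```

```text
clock: 5.95
tool_pos: [0.5833, 0.1236, 0.0991]
eef_rot: [1.0, 0.002, 0.001, -0.002]
contact_force: [-0.1, 0.7, -1.9]
opening: 0.248
finger_force: 40.0
t 5.95 tcp [583.3 123.6  99.1] yaw of tool y -89.7 tilt z [ 0.002  0.004 -1.   ] F [-0.1  0.7 -1.9] op 0.248 q7 -1.71
shift tool [-0.0008 -0.1044  0.002 ]
turn tool z rad 0.004 (world -0.3 deg)
```

View pics/t3.png

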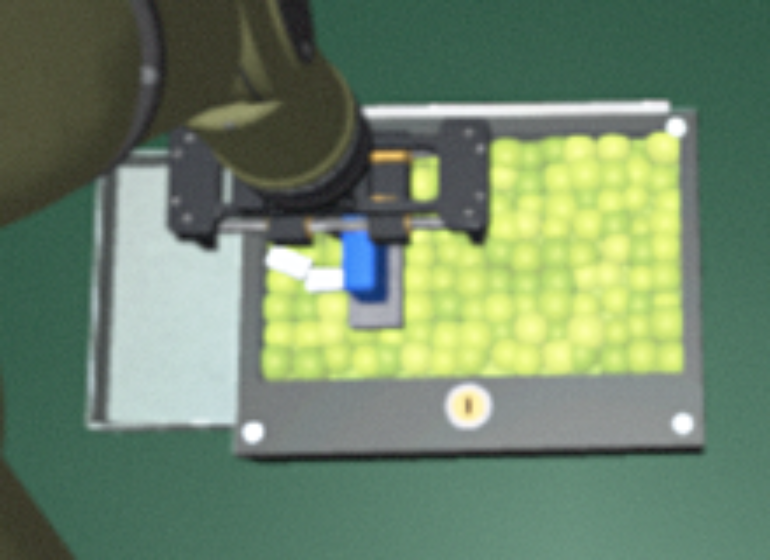

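The sweep is working: two off-cuts are visible ahead of the foot at (290,262) and (322,280), and none have been left behind it. I'll continue past the edge.

```bash
python3 -m inch '-1 0 -.012 .001 0 0 0;-1 0 -.012 0 0 0 0;-1 0 -.012 0 0 0 0;-1 0 -.012 0 0 0 0;-1 0 -.012 0 0 0 0;-1 0 -.012 0 0 0 0;-1 0 -.012 0 0 0 0;-1 0 -.012 0 0 0 0;-1 0 -.008 0 0 0 0;-1 0 0 0 0 0 0;-1 0 0 0 0 0 0;-1 0 0 -.04 0 0 0;-1 0 .04 -.04 0 0 0;-1 0 .04 0 0 0 0;-1 0 .04 0 0 0 0;-1 0 .04 0 0 0 0;-1 0 .04 0 0 0 0;-1 0 .04 0 0 0 0;-1 0 .04 0 0 0 0'
python3 - <<'E'
from h import *
tool()
p,d=snapshot("top"); cv2.imwrite("pics/t4.png",cv2.resize(p[80:240,60:280,::-1],(770,560)))
delta([.40,-.29,.15],81)
E
```

```text
clock: 7.58
tool_pos: [0.5819, -0.0501, 0.1666]
eef_rot: [1.0, -0.001, -0.0, 0.001]
contact_force: [-0.2, -0.1, -1.4]
opening: 0.244
finger_force: 40.0
t 7.58 tcp [581.9 -50.1 166.6] yaw of tool y -90.1 tilt z [-0.    -0.001 -1.   ] F [-0.2 -0.1 -1.4] op 0.244 q7 -1.47
t 7.63 tcp [581.2 -63.2 167.1] yaw of tool y -90.9 tilt z [-0.    -0.011 -1.   ] F [ 0.7 -7.8 -0.2] op 0.245 q7 -1.47
shift tool [-0.1776  0.2294  0.0196]
turn tool z rad 0.141 (world -8.1 deg)
```

View pics/t4.png

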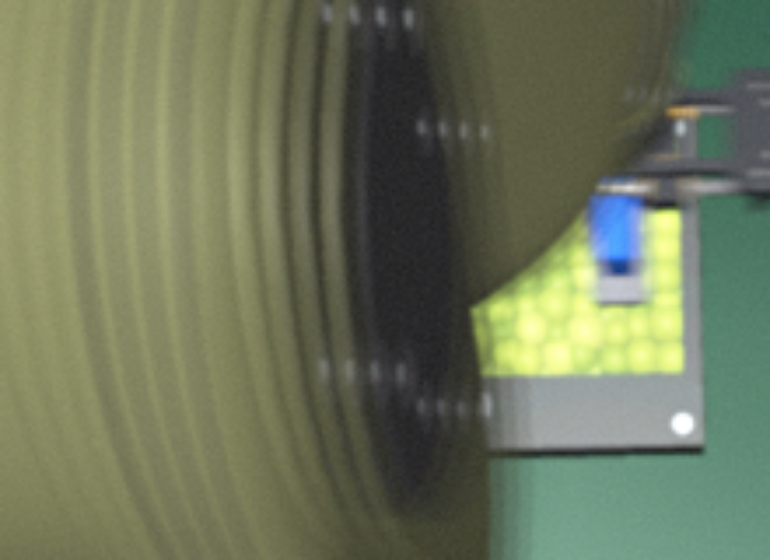

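The arm hides the case in this view, so I'll check with the scene camera.

Run:
```python
from h import *
p,d=snapshot("scene"); cv2.imwrite("pics/s5.png",cv2.resize(p[130:260,230:420,::-1],(760,520)))
delta([.40,-.29,.15],81)
```

```text
t 7.68 tcp [581.4 -59.4 167. ] yaw of tool y -90.9 tilt z [-0.    -0.009 -1.   ] F [-0.7 -0.3 -0.5] op 0.242 q7 -1.48
shift tool [-0.1777  0.2333  0.019 ]
turn tool z rad 0.141 (world -8.1 deg)
```

View pics/s5.png

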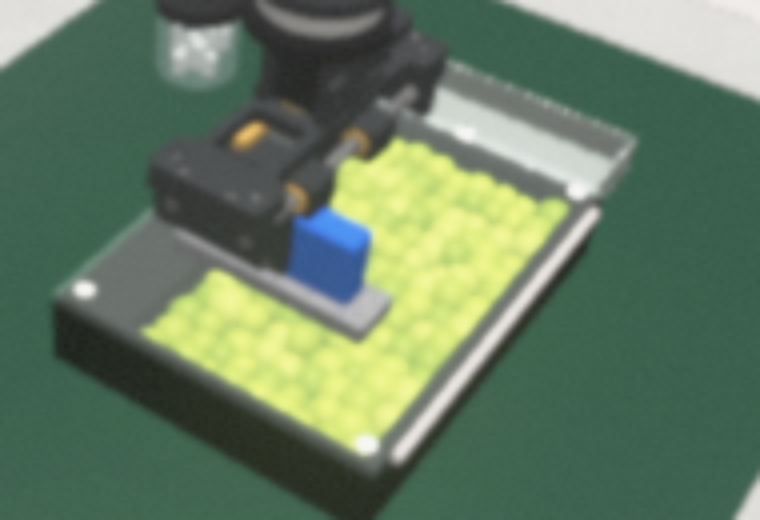

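```bash
python3 -m inch '-1 -.0222 .0292 .001 0 0 0;-1 -.0222 .0292 .001 0 0 0;-1 -.0222 .0292 .001 0 0 0;-1 -.0222 .0292 .001 0 0 0;-1 -.0222 .0292 .001 0 0 0;-1 -.0222 .0292 .001 0 0 0;-1 -.0222 .0292 .001 0 0 0;-1 -.0222 .0292 .001 0 0 0;-1 0 0 0 0 0 0.07;-1 0 0 0 0 0 .07;-1 0 0 0 0 0 0;-1 0 0 0 0 0 0'
python3 - <<'E'
from h import *
delta([.40,-.29,.037],81)
p,d=snapshot("top"); cv2.imwrite("pics/t6.png",cv2.resize(p[80:240,60:280,::-1],(770,560)))
E
```

```text
clock: 8.68
tool_pos: [0.4047, -0.2807, 0.1586]
eef_rot: [0.998, -0.07, -0.0, 0.0]
contact_force: [0.4, -0.1, -1.2]
opening: 0.248
finger_force: 40.0
t 8.68 tcp [ 404.7 -280.7  158.6] yaw of tool y -98.0 tilt z [-0.    -0.001 -1.   ] F [ 0.4 -0.1 -1.2] op 0.248 q7 -1.15
shift tool [-0.0033  0.0098  0.1216]
turn tool z rad 0.018 (world -1.0 deg)
```

View pics/t6.png

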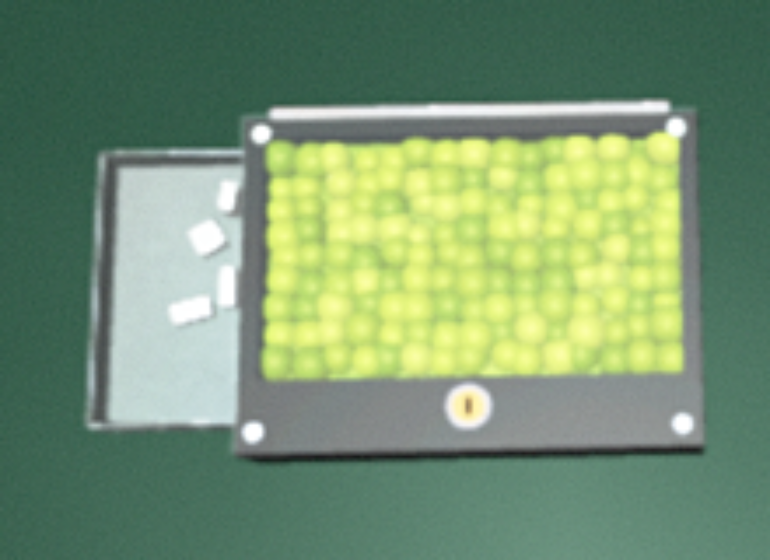

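All four off-cuts are in the tray, at (230,195), (207,240), (229,285) and (190,310), and the door is clear. Next I'll set the block down.

```bash
python3 -m inch '-1 0 0 .04 0 0 0;-1 0 0 .04 0 0 0;-1 0 0 .03 0 0 0;-1 0 0 .010 0 0 0;-1 0 0 .003 0 0 0;-1 0 0 0 0 0 0;.6 0 0 0 0 0 0;.6 0 0 0 0 0 0;.6 0 0 0 0 0 0;.6 0 0 0 0 0 0;.6 0 0 0 0 0 0'
python3 - <<'E'
from h import *
tool()
D=np.load("pics/top0.npz"); p=D["p"]; m=camera_model("top")
H,S,V=cv2.split(cv2.cvtColor(p,cv2.COLOR_RGB2HSV))
for c in blobs((H<14)&(S>150)&(V>110)&(np.arange(512)[None]>300),3): print("orange",rect(m,c,.064),cv2.boundingRect(c))
E
```

```text
clock: 9.65
tool_pos: [0.4054, -0.2804, 0.0359]
eef_rot: [0.998, -0.07, 0.0, 0.0]
contact_force: [0.7, -0.0, -0.3]
opening: 0.6
finger_force: 0.0
t 9.65 tcp [ 405.4 -280.4   35.9] yaw of tool y -98.0 tilt z [ 0.001 -0.    -1.   ] F [ 0.7 -0.  -0.3] op 0.600 q7 -1.14
orange [ 632.4 -299.7   25.6    7.4   -3. ] (340, 119, 4, 11)
```

```bash
python3 -m inch '.6 0 0 -.02 0 0 0;.6 0 0 -.04 0 0 0;.6 0 0 -.04 0 0 0;.6 0 0 -.034 0 0 0;.6 0 0 0 0 0 0;.6 0 0 0 0 0 0'
python3 - <<'E'
from h import *
delta([.635,-.301,.17],87)
p,d=snapshot("top"); m=camera_model("top"); H,S,V=cv2.split(cv2.cvtColor(p,cv2.COLOR_RGB2HSV))
E
```

```text
clock: 10.15
tool_pos: [0.4061, -0.2809, 0.1715]
eef_rot: [0.998, -0.07, 0.002, 0.001]
contact_force: [0.6, 0.7, -0.3]
opening: 0.802
finger_force: 0.0
t 10.15 tcp [ 406.1 -280.9  171.5] yaw of tool y -98.0 tilt z [ 0.004 -0.002 -1.   ] F [ 0.6  0.7 -0.3] op 0.802 q7 -1.15
shift tool [ 0.2294 -0.0121  0.0025]
turn tool z rad -0.088 (world 5.0 deg)
```

```bash
python3 -m inch '.3 .0255 -.0013 0 0 0 0;.3 .0255 -.0013 0 0 0 0;.3 .0255 -.0013 0 0 0 0;.3 .0255 -.0013 0 0 0 0;.3 .0255 -.0013 0 0 0 0;.3 .0255 -.0013 0 0 0 0;.3 .0255 -.0013 0 0 0 0;.3 .0255 -.0013 0 0 0 0;.3 .0255 -.0013 0 0 0 0;.3 0 0 0 0 0 -.088;.3 0 0 0 0 0 0;.3 0 0 0 0 0 0;.3 0 0 0 0 0 0'
python3 - <<'E'
from h import *
tool()
p,d=snapshot("wrist"); m=camera_model("wrist"); cv2.imwrite("pics/w7.png",p[:,:,::-1])
H,S,V=cv2.split(cv2.cvtColor(p,cv2.COLOR_RGB2HSV))
for c in blobs((H<14)&(S>150)&(V>110),30): print("orange",rect(m,c,.064),cv2.boundingRect(c))
for c in blobs((H>100)&(H<125)&(S>150)&(V>90),30): print("blue",rect(m,c,.064),cv2.boundingRect(c))
E
```

```text
clock: 11.28
tool_pos: [0.6324, -0.3009, 0.1681]
eef_rot: [1.0, -0.027, -0.002, -0.0]
contact_force: [0.3, -0.9, 0.5]
opening: 0.648
finger_force: 0.0
t 11.28 tcp [ 632.4 -300.9  168.1] yaw of tool y -93.1 tilt z [-0.003  0.001 -1.   ] F [ 0.3 -0.9  0.5] op 0.648 q7 -1.20
orange [ 645.4 -302.6   25.8    9.4   -2.7] (251, 159, 13, 33)
blue [ 474.4 -287.7   40.    19.6   -3. ] (241, 332, 21, 33)
blue [ 556.1 -297.5   12.1    7.8   -2.8] (252, 269, 10, 13)
```

View pics/w7.png

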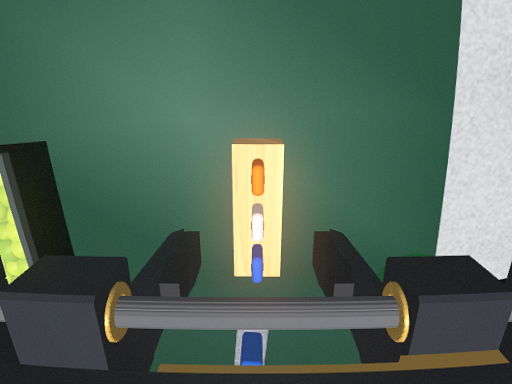

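The wrist view shows the orange key at (258,176), white at (257,222) and blue at (257,263) in the rack. The top and wrist views disagree along x, because different sides of the head are visible, so I'll fix it from the rack's top face.

Run:
```python
from h import *
p=cv2.imread("pics/w7.png")[:,:,::-1].copy(); m=camera_model("wrist")
H,S,V=cv2.split(cv2.cvtColor(p,cv2.COLOR_RGB2HSV))
print([tuple(p[v,240]) for v in range(136,150,2)],[tuple(p[v,275]) for v in range(270,282,2)])
c=blobs(((H>8)&(H<28)&(S>40)&(V>200)&(np.arange(384)[:,None]<285)&(np.arange(384)[:,None]>130)),300)[0]
print(rect(m,c,.034),cv2.boundingRect(c))
print("key rows @.064",cast(m,[[257.5,159],[257.5,192]],.064).round(4)[:,:2], "mid rack",cast(m,[[258,176]],.05)[:,:2].round(4))
tc=camera_model("top"); print("top key px at .064", cast(tc,[[342,119],[342,130]],.064)[:,:2].round(4))
```

```text
[(np.uint8(106), np.uint8(132), np.uint8(107)), (np.uint8(136), np.uint8(124), np.uint8(93)), (np.uint8(152), np.uint8(121), np.uint8(82)), (np.uint8(150), np.uint8(121), np.uint8(80)), (np.uint8(253), np.uint8(227), np.uint8(150)), (np.uint8(254), np.uint8(242), np.uint8(171)), (np.uint8(254), np.uint8(241), np.uint8(171))] [(np.uint8(253), np.uint8(235), np.uint8(162)), (np.uint8(253), np.uint8(233), np.uint8(159)), (np.uint8(253), np.uint8(233), np.uint8(159)), (np.uint8(222), np.uint8(188), np.uint8(130)), (np.uint8(86), np.uint8(97), np.uint8(77)), (np.uint8(86), np.uint8(100), np.uint8(81))]
[ 600.2 -300.4  129.3   44.5   -3.2] (232, 144, 52, 133)
key rows @.064 [[ 0.6583 -0.3037]
 [ 0.6317 -0.3023]] mid rack [[ 0.6409 -0.3033]]
top key px at .064 [[ 0.6452 -0.3017]
 [ 0.6172 -0.3002]]
```

```bash
python3 - <<'E'
from h import *
delta([.640,-.3025,.049],86.8)
E
python3 -m inch '0 .0035 .001 .03 0 0 0;0 .0035 .001 .035 0 0 0;0 0 0 .03 0 0 0;0 0 0 .02 0 0 0;0 0 0 0 0 0 0;0 0 0 0 0 0 0'
python3 - <<'E'
from h import *
delta([.640,-.3025,.049],86.8)
E
```

```text
t 11.33 tcp [ 632.6 -300.9  168.6] yaw of tool y -93.1 tilt z [-0.002  0.    -1.   ] F [-0.5 -0.1  0.2] op 0.645 q7 -1.20
shift tool [0.0078 0.0012 0.1196]
turn tool z rad 0.001 (world -0.1 deg)
clock: 11.83
tool_pos: [0.6397, -0.303, 0.0538]
eef_rot: [1.0, -0.027, -0.001, -0.0]
contact_force: [-0.1, -0.3, 1.7]
opening: 0.502
finger_force: 0.0
t 11.83 tcp [ 639.7 -303.    53.8] yaw of tool y -93.1 tilt z [-0.002  0.001 -1.   ] F [-0.1 -0.3  1.7] op 0.502 q7 -1.20
shift tool [ 0.0003 -0.0005  0.0048]
turn tool z rad 0.003 (world -0.1 deg)
```

```bash
python3 -m inch '0 0 0 .004 0 0 0;0 0 0 0 0 0 0;-1 0 0 0 0 0 0;-1 0 0 0 0 0 0;-1 0 0 0 0 0 0;-1 0 0 0 0 0 0;-1 0 0 0 0 0 0;-1 0 0 0 0 0 0;-1 0 0 0 0 0 0;-1 0 0 0 0 0 0;-1 0 0 0 0 0 0;-1 0 0 0 0 0 0;-1 0 0 0 0 0 0;-1 0 0 0 0 0 0' 40
python3 - <<'E'
from h import *
tool()
E
```

```text
clock: 13.0
tool_pos: [0.641, -0.3029, 0.0507]
eef_rot: [1.0, -0.026, 0.0, -0.0]
contact_force: [-1.0, 1.7, 3.2]
opening: 0.107
finger_force: 40.0
t 13.00 tcp [ 641.  -302.9   50.7] yaw of tool y -93.0 tilt z [ 0.  0. -1.] F [-1.   1.7  3.2] op 0.107 q7 -1.20
```

```bash
python3 -m inch '-1 0 0 -.02 0 0 0;-1 0 0 -.04 0 0 0;-1 0 0 -.04 0 0 0;-1 0 0 0 0 0 0;-1 0 0 0 0 0 0'
python3 - <<'E'
from h import *
tool()
delta([.4617,.0624,.15],-90)
E
```

```text
clock: 13.42
tool_pos: [0.6425, -0.3044, 0.1534]
eef_rot: [1.0, -0.026, 0.003, 0.001]
contact_force: [0.0, 0.1, -1.6]
opening: 0.109
finger_force: 40.0
t 13.42 tcp [ 642.5 -304.4  153.4] yaw of tool y -93.0 tilt z [ 0.005 -0.003 -1.   ] F [ 0.   0.1 -1.6] op 0.109 q7 -1.20
t 13.42 tcp [ 642.5 -304.4  153.4] yaw of tool y -93.0 tilt z [ 0.005 -0.003 -1.   ] F [ 0.   0.1 -1.6] op 0.109 q7 -1.20
shift tool [-0.1999 -0.3568  0.0012]
turn tool z rad -0.053 (world 3.0 deg)
```

```bash
python3 -m inch '-1 -.0167 -.0297 0 0 0 0;-1 -.0167 -.0297 0 0 0 0;-1 -.0167 -.0297 0 0 0 0;-1 -.0167 -.0297 0 0 0 0;-1 -.0167 -.0297 0 0 0 0;-1 -.0167 -.0297 0 0 0 0;-1 -.0167 -.0297 0 0 0 0;-1 -.0167 -.0297 0 0 0 0;-1 -.0167 -.0297 0 0 0 0;-1 -.0167 -.0297 0 0 0 0;-1 -.0167 -.0297 0 0 0 0;-1 -.0167 -.0297 0 0 0 0;-1 0 0 0 0 0 -.053;-1 0 0 0 0 0 0;-1 0 0 0 0 0 0;-1 0 0 0 0 0 0'
python3 - <<'E'
from h import *
tool()
p,d=snapshot("wrist"); m=camera_model("wrist"); cv2.imwrite("pics/w8.png",p[:,:,::-1]); np.savez("pics/w8.npz",view=m["view"],K=m["intrinsics"],dist=m["dist"])
E
```

```text
clock: 14.75
tool_pos: [0.4596, 0.0618, 0.15]
eef_rot: [1.0, -0.001, -0.0, 0.001]
contact_force: [-0.3, 0.6, -0.5]
opening: 0.111
finger_force: 40.0
t 14.75 tcp [459.6  61.8 150. ] yaw of tool y -90.1 tilt z [-0.    -0.001 -1.   ] F [-0.3  0.6 -0.5] op 0.111 q7 -1.64
```

View pics/w8.png

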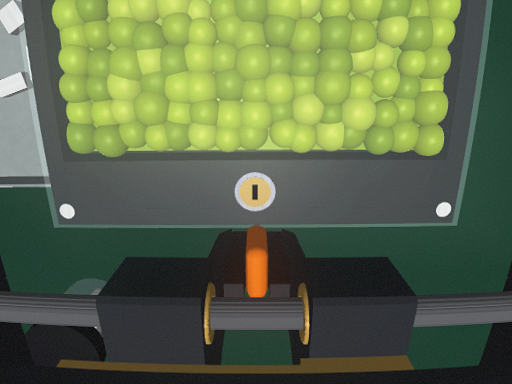

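The wrist view shows the lock plug at (255,191) with an upright keyway. The orange head is held upright at (257,262).

Run:
```python
from h import *
p=cv2.imread("pics/w8.png")[:,:,::-1].copy(); Z=np.load("pics/w8.npz"); m=dict(view=Z["view"],intrinsics=Z["K"],dist=Z["dist"])
H,S,V=cv2.split(cv2.cvtColor(p,cv2.COLOR_RGB2HSV))
sub=np.zeros_like(H,bool); sub[165:218,230:280]=True
g=cv2.cvtColor(p,cv2.COLOR_RGB2GRAY)
c=blobs((g>130)&sub,100)[0]; print("rim+plug",rect(m,c,.061))
c=blobs((S>60)&(V>130)&(H<30)&sub,50)[0]; print("brass",rect(m,c,.061))
s2=sub.copy(); s2[:]=0; s2[178:206,245:266]=True
c=blobs((g<90)&s2,10)[0]; print("keyway",rect(m,c,.061),cv2.boundingRect(c))
pts=[]
for x,y in((67,211),(443,209)):
    w=g[y-10:y+11,x-10:x+11]; M=cv2.moments((w>170).astype(np.uint8)); pts.append((x-10+M["m10"]/M["m00"],y-10+M["m01"]/M["m00"]))
P=cast(m,pts,.061)[:,:2]; v=P[0]-P[1]; print("screws",P.round(4),"case yaw",np.degrees(np.arctan2(v[1],v[0]))-90)
c=blobs((H<14)&(S>150)&(V>90)&(np.arange(384)[:,None]>215),100)[0]; print("key box",cv2.boundingRect(c))
q=(H<14)&(S>150)&(V>90)
for row in (228,232,240,250,260,270,280,290,296):
    u=np.where(q[row,230:285])[0]+230
    if len(u): print(row,u.min(),u.max(),cast(m,[[(u.min()+u.max())/2,row]],.1633)[0,:2].round(4),int(V[row,257]))
# predicted pixels of head top corners, for key axis at tcp-(0.9mm) 
for x in (.4596-.0009-.013,.4596-.0009+.013):
  for z in (.1633,.1333):
    c4=m["view"]@np.array([x,.0618,z,1]); uv=m["intrinsics"]@(c4[:3]/c4[2]); print(x,z,uv[:2].round(1))
```

```text
rim+plug [464.7  62.3  30.3  29.5  89.8]
brass [ 4.645e+02  6.200e+01  2.260e+01  2.220e+01 -2.000e-01]
keyway [ 4.646e+02  6.230e+01  1.010e+01  2.200e+00 -1.000e-01] (253, 185, 4, 14)
screws [[ 0.4492  0.208 ]
 [ 0.4498 -0.0837]] case yaw 0.11611164703265331
key box (246, 226, 22, 72)
228 249 263 [0.482  0.0613] 119
232 247 265 [0.4802 0.0613] 121
240 247 266 [0.4764 0.0611] 118
250 246 266 [0.4717 0.0613] 190
260 246 267 [0.4668 0.0611] 240
270 246 267 [0.4618 0.0611] 239
280 246 267 [0.4566 0.0611] 238
290 247 266 [0.4513 0.0611] 238
296 250 262 [0.4481 0.0614] 234
0.4457 0.1633 [255.1 301.5]
0.4457 0.1333 [255.2 266.2]
0.4717 0.1633 [254.9 250.1]
0.4717 0.1333 [255. 222.]
```

```bash
python3 -m inch '-1 .0053 -.001 .02 0 0 0;-1 0 0 .02 0 0 0;-1 0 0 .003 0 0 0;-1 0 0 0 0 0 0;-1 0 0 0 0 0 0;-1 0 0 0 0 0 0'
python3 - <<'E'
from h import *
delta([.4649,.0628,.104],-89.9)
p,d=snapshot("wrist"); m=camera_model("wrist")
H,S,V=cv2.split(cv2.cvtColor(p,cv2.COLOR_RGB2HSV)); g=cv2.cvtColor(p,cv2.COLOR_RGB2GRAY)
s=get_state(); t=s["tool_pos"]
def px(x,y,z):
    c=np.array(m["view"])@[x,y,z,1]; return (m["intrinsics"]@(c[:3]/c[2]))[:2].round(1)
k=t-[0.0005,.0007,0]
print("pred lock",px(.4646,.0622,.061),"tip",px(k[0],k[1],t[2]-.0427),"shoulder",px(k[0],k[1],t[2]-.0167),"edge tip +x",px(k[0]+.005,k[1],t[2]-.0367))
q=(H<14)&(S>150)&(V>90)
sub=p[205:262,236:276]
for row in range(206,262,4): print(row," ".join("%3d"%v for v in g[row,242:272:1]))
E
```

```text
clock: 15.3
tool_pos: [0.4651, 0.0638, 0.1082]
eef_rot: [1.0, -0.0, 0.001, 0.0]
contact_force: [-0.4, -0.1, 0.1]
opening: 0.108
finger_force: 40.0
t 15.30 tcp [465.1  63.8 108.2] yaw of tool y -90.0 tilt z [ 0.001 -0.    -1.   ] F [-0.4 -0.1  0.1] op 0.108 q7 -1.63
shift tool [-0.0002  0.001   0.0042]
turn tool z rad -0.002 (world 0.1 deg)
pred lock [258.4 221. ] tip [256.6 224. ] shoulder [256.7 243.9] edge tip +x [256.6 220.3]
206 190 189 191 193 195 184 151 182 164 177 173 176 175 176 173 175 176 174 173 175 174 171 168 165 169 160 172 192 190 196
210 185 162 160 176 176 173 173 174 175 173 175 173 173 172 172 172 174 175 174 173 173 173 171 174 174 175 171 174 175 164
214 171 175 174 173 173 174 170 172 172 170 175 176 164  31  39  36  36  36  40  94 180 173 172 173 170 173 172 174 171 171
218 169 173 170 171 171 171 171 170 171 170 174 174 165  54  44  41  41  41  44  99 175 172 168 172 172 169 171 169 170 173
222 168 170 173 171 169 171 170 168 171 172 169 139  83  83  84  83  82  66  39  97 177 172 168 170 169 169 171 171 170 169
226 168 168 171 169 168 167 173 172 147 127 105
[... 368 characters left out ...]
  70  73  75  70  73  69  72  72  71  72  69  70  74  71  69  34  37  40  39  38
242  36  35  33  39  50  78  73  73  76  73  72  71  73  72  74  75  71  73  73  69  71  73  70  72  69  38  37  39  41  36
246  35  36  40  37  55  75  74  72  74  71  74  74  74  70  68  75  74  69  72  66  69  72  69  72  71  48  37  40  38  38
250  36  35  29  43  64  77  90  97 100 102 107 105 108 111 110 106 108 107 102 101  99  94  91  85  68  55  31  36  40  36
254  30  39  34  48  92 105 115 121 123 123 128 131 135 131 131 133 131 129 125 122 119 119 116 110  92  75  47  35  35  38
258  33  38  34  47  94 119 131 133 135 140 139 141 142 144 142 139 141 138 135 136 131 128 128 117 104  78  45  36  36  32
```

```bash
python3 -m inch '-1 0 .001 .002 0 0 0;-1 0 0 .002 0 0 0;-1 0 0 .002 0 0 0;-1 0 0 .002 0 0 0;-1 0 0 .002 0 0 0;-1 0 0 .002 0 0 0;-1 0 0 0 0 0 0;-1 0 0 0 0 0 0'
python3 - <<'E'
from h import *
tool()
E
```

```text
clock: 16.02
tool_pos: [0.4645, 0.0633, 0.0953]
eef_rot: [1.0, 0.0, -0.0, 0.0]
contact_force: [0.8, -0.0, -0.0]
opening: 0.109
finger_force: 40.0
t 16.02 tcp [464.5  63.3  95.3] yaw of tool y -90.0 tilt z [-0. -0. -1.] F [ 0.8 -0.  -0. ] op 0.109 q7 -1.63
```

```bash
python3 -m inch '-1 0 0 .0015 0 0 .05;-1 0 0 .0015 0 0 -.1;-1 0 0 .0015 0 0 .1;-1 0 0 .0015 0 0 -.1;-1 0 0 .0015 0 0 .1;-1 0 0 0 0 0 -.05'
python3 - <<'E'
from h import *
tool()
E
```

```text
clock: 16.52
tool_pos: [0.4643, 0.0632, 0.0883]
eef_rot: [1.0, -0.001, -0.0, 0.0]
contact_force: [-0.8, 0.2, 3.2]
opening: 0.11
finger_force: 40.0
t 16.52 tcp [464.3  63.2  88.3] yaw of tool y -90.2 tilt z [-0. -0. -1.] F [-0.8  0.2  3.2] op 0.110 q7 -1.63
```

```bash
python3 -m inch '-1 0 0 .0012 0 0 .05;-1 0 0 .0012 0 0 -.1;-1 0 0 .0012 0 0 .1;-1 0 0 .0012 0 0 -.1;-1 0 0 .0012 0 0 .1;-1 0 0 .0012 0 0 -.1;-1 0 0 .0012 0 0 .1;-1 0 0 0 0 0 -.05'
python3 - <<'E'
from h import *
tool()
E
```

```text
clock: 17.18
tool_pos: [0.4644, 0.0633, 0.0805]
eef_rot: [1.0, -0.001, 0.0, -0.0]
contact_force: [-0.6, 0.0, 6.4]
opening: 0.111
finger_force: 40.0
t 17.18 tcp [464.4  63.3  80.5] yaw of tool y -90.2 tilt z [ 0.  0. -1.] F [-0.6  0.   6.4] op 0.111 q7 -1.63
```

```bash
python3 -m inch '-1 0 0 .001 0 0 .05;-1 0 0 .001 0 0 -.1;-1 0 0 .001 0 0 .1;-1 0 0 .0005 0 0 -.1;-1 0 0 0 0 0 .05;-1 0 0 0 0 0 0'
python3 - <<'E'
from h import *
tool()
E
```

```text
clock: 17.68
tool_pos: [0.4643, 0.063, 0.0774]
eef_rot: [1.0, -0.001, 0.0, 0.0]
contact_force: [-2.4, 0.1, 16.5]
opening: 0.109
finger_force: 40.0
t 17.68 tcp [464.3  63.   77.4] yaw of tool y -90.1 tilt z [ 0. -0. -1.] F [-2.4  0.1 16.5] op 0.109 q7 -1.63
```

```bash
python3 -m inch '-1 0 0 0 0 0 .1;-1 0 0 0 0 0 .1;-1 0 0 0 0 0 .1;-1 0 0 0 0 0 .1;-1 0 0 0 0 0 .1;-1 0 0 0 0 0 .1;-1 0 0 0 0 0 0'
python3 - <<'E'
from h import *
s,M=tool(); print("moment",s["moment"].round(3),"F tool",(M.T@s["contact_force"]).round(2))
E
```

```text
clock: 18.27
tool_pos: [0.4642, 0.0628, 0.0774]
eef_rot: [0.955, -0.298, 0.0, 0.0]
contact_force: [-2.6, 0.4, 17.2]
opening: 0.108
finger_force: 40.0
t 18.27 tcp [464.2  62.8  77.4] yaw of tool y -124.6 tilt z [ 0. -0. -1.] F [-2.6  0.4 17.2] op 0.108 q7 -1.94
moment [-0.157  0.661  0.027] F tool [ -2.42   1.13 -17.19]
```

```bash
python3 -m inch '-1 0 0 0 0 0 .1;-1 0 0 0 0 0 .1;-1 0 0 0 0 0 .1;-1 0 0 0 0 0 .1;-1 0 0 0 0 0 .1;-1 0 0 0 0 0 0'
python3 - <<'E'
from h import *
s,M=tool(); print("moment",s["moment"].round(3),"q",s["q"].round(2))
E
```

```text
clock: 18.77
tool_pos: [0.4642, 0.0627, 0.0774]
eef_rot: [0.851, -0.525, 0.0, -0.0]
contact_force: [-2.5, -1.1, 16.5]
opening: 0.109
finger_force: 40.0
t 18.77 tcp [464.2  62.7  77.4] yaw of tool y -153.3 tilt z [ 0. -0. -1.] F [-2.5 -1.1 16.5] op 0.109 q7 -2.20
moment [-0.166  0.683  0.006] q [-0.34  0.83  0.17  2.17 -0.7   0.2  -2.2 ]
```

```bash
python3 -m inch '-1 0 0 0 0 0 .1;-1 0 0 0 0 0 .1;-1 0 0 0 0 0 .08;-1 0 0 0 0 0 0'
python3 - <<'E'
from h import *
s,M=tool(); print("moment",s["moment"].round(3),"q",s["q"].round(2))
E
```

```text
clock: 19.1
tool_pos: [0.4641, 0.0626, 0.0774]
eef_rot: [0.77, -0.638, 0.0, -0.0]
contact_force: [-3.4, -1.5, 17.6]
opening: 0.113
finger_force: 40.0
t 19.10 tcp [464.1  62.6  77.4] yaw of tool y -169.3 tilt z [ 0. -0. -1.] F [-3.4 -1.5 17.6] op 0.113 q7 -2.35
moment [-0.149  0.701  0.037] q [-0.36  0.84  0.22  2.17 -0.83  0.22 -2.35]
```

```bash
python3 -m inch '-1 0 0 0 0 0 .1;-1 0 0 0 0 0 .1;-1 0 0 0 0 0 .05;-1 0 0 0 0 0 0;-1 0 0 0 0 0 0;-1 0 0 0 0 0 0'
python3 - <<'E'
from h import *
s,M=tool(); print("moment",s["moment"].round(3),"q",s["q"].round(3),"turn",np.radians(-90.1)-np.arctan2(M[1,1],M[0,1])+0)
p,d=snapshot("wrist"); m=camera_model("wrist")
H,S,V=cv2.split(cv2.cvtColor(p,cv2.COLOR_RGB2HSV)); c=blobs((H<14)&(S>150)&(V>150),100)[0]
print("head",rect(m,c,.091),cv2.boundingRect(c))
P=np.argwhere((H<14)&(S>150)&(V>170)); dz=np.array([d[a,b] for a,b in P]); 
Vw=np.array(m["view"]); n=cv2.undistortPoints(P[:,::-1].astype(float).reshape(-1,1,2),m["intrinsics"],np.array(m["dist"]))[:,0]
W=(np.c_[n*dz[:,None],dz]-Vw[:3,3])@Vw[:3,:3]; print("head top z",np.percentile(W[:,2],[50,80,95]).round(4))
E
```

```text
clock: 19.6
tool_pos: [0.4642, 0.0627, 0.0774]
eef_rot: [-0.686, 0.728, -0.0, 0.0]
contact_force: [-2.6, -1.3, 17.5]
opening: 0.109
finger_force: 40.0
t 19.60 tcp [464.2  62.7  77.4] yaw of tool y 176.6 tilt z [ 0.  0. -1.] F [-2.6 -1.3 17.5] op 0.109 q7 -2.51
moment [-0.063  0.632  0.031] q [-0.386  0.841  0.254  2.171 -0.922  0.237 -2.507] turn -4.654915383125614
head [465.1  62.4  24.4   9.2  87.3] (246, 248, 22, 49)
head top z [0.0915 0.092  0.0926]
```

```bash
python3 -m inch '-1 0 0 0 0 0 .04;-1 0 0 0 0 0 0;-1 0 0 0 0 0 0;-1 0 0 0 0 0 0;-1 0 0 0 0 0 0;-1 0 0 0 0 0 0'
python3 - <<'E'
from h import *
s,M=tool(); print("q",s["q"].round(3))
p,d=snapshot("top"); m=camera_model("top"); H,S,V=cv2.split(cv2.cvtColor(p,cv2.COLOR_RGB2HSV))
for c in blobs((H>100)&(H<125)&(S>150)&(V>90),15): print("blue",rect(m,c,.06))
print(r.finish_job())
E
```

```text
clock: 20.15
tool_pos: [0.4641, 0.0627, 0.0774]
eef_rot: [-0.671, 0.741, 0.0, 0.0]
contact_force: [-3.1, -1.4, 16.1]
opening: 0.107
finger_force: 40.0
t 20.15 tcp [464.1  62.7  77.4] yaw of tool y 174.3 tilt z [ 0.  0. -1.] F [-3.1 -1.4 16.1] op 0.107 q7 -2.54
q [-0.388  0.842  0.258  2.171 -0.93   0.24  -2.539]
blue [ 401.2 -277.2   97.6   27.4   -8. ]
blue [ 556.8 -296.7   22.7    7.3   -3.1]
the job is handed in; nothing more can be done
None
```

I handed the job in at about 20 s with all four off-cuts in the tray, the wiping block let go on the bench, and the orange key gripped at 40 N, fully home and turned about 95° clockwise; the plug angle itself is not measured, and no verdict came back.

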